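Slide the glue pot across the warming plate to its stop

ROBOT

A 7-joint arm with a two-finger parallel gripper is mounted at the origin on the work surface. World frame = base frame: x ahead of the robot, y to its left, z up, the work surface at z = 0. Lengths are in m, angles in rad, forces in N, time in s.
With the tool pointing down it reaches from about 0.4 to 0.85 m from the base axis. Payload 10.4 kg.
Tool frame: the origin (TCP) lies between the finger pads, 19 mm behind the fingertips; this is the grasp point; z points along the fingers, y is the line along which they close (so a half turn about z gives the same grasp; the last joint's range is limited). The gripper opens to 87 mm and grips with 3 to 60 N. Pads are 19 mm wide; open, the fingers measure 117 mm over their backs; the gripper's body (75 mm by 190 mm) begins 51 mm behind the grasp point.
Start: joints at [1.199, 0.332, -0.065, 1.46, 0.022, 1.35, -0.088], TCP at [0.214, -0.587, 0.241] pointing down, gripper open.
Joint ranges: [-2.6, 2.6], [-0.5, 2.12], [-1.47, 1.34], [0.16, 2.42], [-1.27, 4.41], [0.06, 2.06], [-2.6, 2.6]. Speed limits (rad/s): [2.22, 2.22, 2.79, 2.79, 3.14, 3.14, 3.14].

INTERFACE

Orientations are given as a unit quaternion [x, y, z, w].
In Python, from bench import r gives the robot as it stands.
- The arm moves only by the tool play_rows, never from a script. Its arguments are lists of equal length, an entry for each row: "claw": the closure, from 0 (fully open) to 1 (shut); "delta_pos": the shift along the tool's x, y, z scaled (see below), a list of three; "delta_rot": the turn, a rotation vector about the tool's x, y, z scaled (see below), a list of three. A call has 1 to 8 rows; each row shifts and turns the commanded pose from where the row before left it, along the tool's axes as they then stand; what a row does not reach is not made up. The controller multiplies each number of a shift by 200 mm and each number of a turn by pi rad. A row lasts 1/10 s, in which the tool goes at most 50 mm and 8.59 degrees, less where a joint would pass 70% of its speed; a pose out of reach is approached as far as the arm can. A call with a number of a shift or a turn outside -1 to 1 is refused whole. A call with a gripper value outside its range is refused whole. The fingers move at their own pace and stop on an object; "squeeze" is the grip in N (left out, the last holds). Time passes only in rows, so rows that do not move let the fingers close. It gives the time, the measured TCP pose, the force, the opening and the grip force at its end, in the units of the state.
- r.read_state(): the state, without advancing time (a new reading comes with each control period).
- r.camera(name): name is "scene" or "top"; returns a dict with "pixels" (420x560x3 uint8, red, green, blue), "camera_matrix" (3x3 intrinsics, pixels), "cam_to_world" (4x4, takes a point from camera to world coordinates). Camera axes: x right, y up, looking along -z (the intrinsics and any distortion apply to the point x, -y, -z); pixel columns grow to the right and rows downward; lengths in m; the calibration is good to about 2 mm. A picture is of the moment at which its call begins. There is no depth.
- r.close_job(): hands the job in; it is judged then, once.
The state is a dict: "time": time; "joint_positions": joint angles; "joint_vel": joint speeds; "joint_torque": joint torques, N m; "ee_pos": TCP position; "eef_rot": TCP orientation; "ft_force": force on the tool from outside, world axes, zero at the start; "torque": the same for the moment, N m; "width": finger opening in m; "grip_force": force on a finger pad.
Only numpy, scipy, OpenCV 4.12 (cv2) and the standard library are available. Lean on these libraries where they do the work, as an engineer would, in place of code of your own. Each camera call takes 0.05 s, during which the arm holds its last target. There are 200 camera calls.

TASK

Take the wooden levelling beam that lies across the far ring of the warming plate and lay it on the cork mat. Then slide the lidded glue pot away from you, never lifting it, from the near ring onto the far ring until you feel it press firmly against the rubber pad of the adjustable stop; hold it pressed there a moment without ramming it, then let go of it there, its handle square to the plate's front edge. Keep clear of the wire rack above and leave everything else alone.

Things in the scene. Friction and masses are not known exactly. Their poses are not given: they have to be found in the camera images.
- hob: Fixed steel warming plate, 300 (x) by 440 (y) by 45 mm high. It stands turned: its yaw is 1.45 to 1.69 rad, so its front (its -x side) faces the bench's right (world -y) and its own -y points away from the robot. Origin: centre of its underside, on the bench. Its flat top, 45 mm above the origin, carries two printed ring marks of 160 mm diameter.
- ring_far (a point): Centre of the far ring mark, on the plate's top: at (-20, -100, 45) mm in the plate's frame; axes as the plate's. When the pot (radius 70 mm) touches the stop's pad its axis is 18 mm or less from here, along y, depending on how the stop is set.
- ring_near (a point): Centre of the ring mark nearer the robot, on the plate's top: at (-20, 100, 45) mm in the plate's frame.
- stop: Stop on the plate beyond the far ring: a steel bracket 100 mm long (x), 38 mm high, with a rubber pad (90 mm long, 33 mm high) before it on screws. Origin: bottom middle of the bracket's face, on the plate's top; axes as the plate's. The pad's face looks to the plate's +y and stands 12 to 48 mm out from the origin: set differently each time and not given, so feel for it. It is rigid.
- rack: Fixed wire rack over plate and pot handle; frame as the plate's. Underside 210 mm above the bench, spans x -190 to +145, y -215 to +215 mm; two posts at its +x corners, the other sides open. A tool pointing straight down cannot reach handle or beam; one leaning 40 deg (fingers down and towards the plate's +x) can, around x = -180 mm.
- pot: Steel glue pot, 140 mm diameter, with a fixed lid; rim at 80, knob to 106 mm; 0.45 to 0.95 kg, so sliding friction differs (about 1 to 9 N). Origin: centre of its underside. Its straight wooden handle, 20 by 20 mm in section, points to the pot's -x from 85 to 210 mm off the axis, centre line 68 mm above the underside. Starts on the near ring.
- pot_handle (a point): Point on the handle's centre line, 160 mm from the pot's axis and 68 mm above its underside, the place to grip it.
- beam: Plain maple levelling beam, 200 (x) by 32 (y) by 36 mm high, about 0.15 kg. Origin: centre of its underside; x along its length. It lies across the far ring, yaw as the plate's within 0.15 rad, with its -x end about 50 mm out in front of the plate.
- mat: Fixed cork mat on the bench to the right of the plate, 280 (x) by 130 (y) by 5 mm thick, yaw 1.45 to 1.69 rad as the plate's. Origin: centre of its underside.
- tin: Bystander: small tin, 42 mm diameter, 70 mm high, on the plate's left (+x) edge; origin under its centre.
- jar: Bystander: jar, 68 mm diameter, 100 mm high, beyond the mat; origin under its centre.
- block: Bystander: cork sanding block, 110 by 65 by 40 mm; origin under its centre.
- mug: Bystander: white mug, 80 mm diameter, 95 mm high; origin under its centre.
- tape: Bystander: roll of paper tape, 100 mm diameter, 25 mm high; origin under its centre.
- brush: Bystander: flat brush, 190 mm long, on the bench to the right of the plate's far end; origin under its middle.
- caul: Bystander: wooden clamping caul, 160 by 50 by 20 mm; origin under its centre.
There are look-alikes about, which are no part of the job. Leave any orange look-alike of the beam alone.

How it is judged:
On the way, in this order (a step that is already met when the one before it is completed fails the run):
1. the beam lies on the cork mat, let go (x of beam in the frame of mat between -0.09 and 0.09 m and y of beam in the frame of mat between -0.06 and 0.06 m and z of beam in the frame of mat below 0.012 m and angle between beam's own x axis and vertical above 1.47 rad and linear speed of beam below 0.02 m/s and contact force between the fingers and beam below 0.3 N), for 0.2 s.
2. the pot, standing on the plate at the far ring, is pressed against the stop with more than 3 N (contact force between pot and stop above 3 N and x of pot in the frame of ring_far between -0.02 and 0.02 m and z of pot in the frame of ring_far below 0.005 m), for 0.2 s.
At the end, for the whole second after the job is handed in: The beam lies flat on the mat (its middle within 90 mm along and 60 mm across of the mat's centre); the pot stands level, released and at rest, its axis within 20 mm (along the stop) and 24 mm (towards it) of the far ring's centre, its handle square to the plate within 0.12 rad (all of step 1 and x of pot in the frame of ring_far between -0.02 and 0.02 m and y of pot in the frame of ring_far between -0.024 and 0.024 m and angle between the x axis of pot and the x axis of hob, either way round below 0.12 rad and z of pot in the frame of ring_far between -0.005 and 0.005 m and angle between pot's own z axis and vertical below 0.05 rad and linear speed of pot below 0.01 m/s and contact force between the fingers and pot below 0.3 N); the robot touches nothing.
It fails at once if the pot is lifted more than 8 mm off the plate or tipped (z of pot in the frame of ring_far above 0.008 m or angle between pot's own z axis and vertical above 0.15 rad).
It fails at once if the pot is rammed against the stop (over 30 N) (contact force between pot and stop above 30 N).
It fails at once if the robot pushes against the wire rack (over 5 N) (contact force between any of the arm, the fingers and rack above 5 N).
It fails at once if a bystander is moved more than 25 mm (distance of any of tin, jar, block, mug, tape, brush, caul from where it was at the start of the episode above 0.025 m).
It also fails if it takes over 66 s, if anything falls off the work surface, if the arm or the gripper's body presses on something with over 40 N, if the wrist force passes 120 N, or if a joint passes its speed limit or range.

## Working session

There is one attempt and no reset: what is moved stays moved. The work goes in short steps, Python scripts to look and compute and a tool call to move; the robot and the scene stay as the last step left them, time stands still between calls to the robot, and variables do not carry over. Pictures are saved under pics/ and viewed, at most 10 in all, crops included, and the job is handed in when it is done.

Besides the shell and the picture viewer there is one more tool, called as name(argument=value, ...), one argument or row to a line, values as JSON. play_rows: Moves the arm, as the interface text tells. Shifts and turns lie within -1 to 1; 1 stands for 200 mm of shift or pi rad of turn. Its arguments: {"type":"object","properties":{"claw":{"type":"array"},"delta_pos":{"type":"array"},"delta_rot":{"type":"array"},"squeeze":{"type":"number"}},"required":["claw","delta_pos","delta_rot"]}

```bash
mkdir -p pics; ls
python3 - <<'E'
from bench import r
import cv2,numpy as np
for n in("scene","top"):
    c=r.camera(n);cv2.imwrite(f"pics/{n}0.png",c["pixels"][:,:,::-1]);np.savez(f"pics/{n}0.npz",**c)
    print(n,np.round(c["camera_matrix"],1).tolist(),np.round(c["cam_to_world"],3).tolist(),c.keys())
s=r.read_state();print({k:np.round(v,3) for k,v in s.items()})
E
```

```text
pics
scene [[418.6, 0.0, 279.3], [0.0, 418.6, 208.2], [0.0, 0.0, 1.0]] [[0.245, -0.853, 0.461, 1.019], [0.969, 0.218, -0.111, -0.149], [-0.006, 0.474, 0.88, 1.037], [0.0, 0.0, 0.0, 1.0]] dict_keys(['pixels', 'camera_matrix', 'cam_to_world'])
top [[453.6, 0.0, 272.2], [0.0, 453.6, 218.2], [0.0, 0.0, 1.0]] [[-0.001, 0.995, -0.102, 0.342], [-1.0, -0.002, -0.001, -0.027], [-0.002, 0.102, 0.995, 1.533], [0.0, 0.0, 0.0, 1.0]] dict_keys(['pixels', 'camera_matrix', 'cam_to_world'])
{'time': np.float64(0.1), 'joint_positions': array([ 1.199,  0.333, -0.065,  1.461,  0.022,  1.35 , -0.089]), 'joint_vel': array([ 0.001, -0.002, -0.001, -0.001,  0.001, -0.003,  0.001]), 'joint_torque': array([ 1.0000e-03, -6.2455e+01,  2.4000e-02, -3.9072e+01, -6.1000e-02,
        3.7000e-02,  0.0000e+00]), 'ee_pos': array([ 0.213, -0.587,  0.241]), 'eef_rot': array([ 0.985,  0.174, -0.   , -0.001]), 'ft_force': array([ 0.   , -0.372, -0.863]), 'torque': array([-0.009, -0.034, -0.028]), 'grip_force': np.float64(0.0), 'width': np.float64(0.087)}
```

View pics/scene0.png

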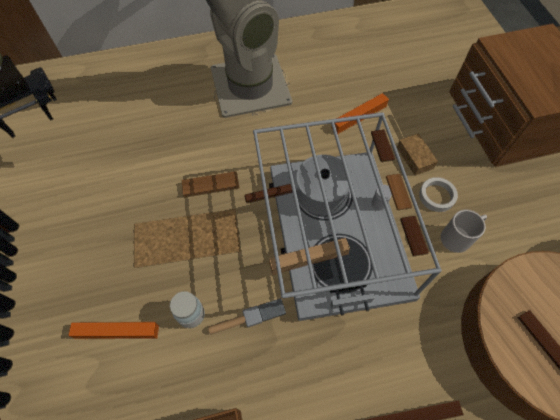

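View pics/top0.png

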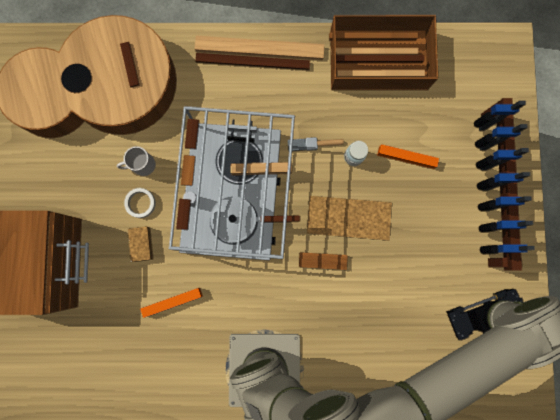

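The overview pictures show:
- **Plate and rack:** around top (235,185) and scene (345,230).
- **Beam candidates:** the tan beam across the far ring, top (260,168) / scene (312,255). Two orange look-alikes, top (172,303) and (408,156), which I leave alone. The tan/brown bars at top (260,50) and in the tray. The tan beam fits because it lies across the far ring and sticks out of the plate's front.
- **Pot handle:** top (283,218).
- **Mat:** top (350,218).
- **Caul:** top (323,261).

Next I confirm this in enlarged crops.

Run:
```python
import cv2
a=cv2.imread("pics/top0.png")[95:280,165:400];cv2.imwrite("pics/topc.png",cv2.resize(a,None,fx=3.2,fy=3.2,interpolation=cv2.INTER_CUBIC))
a=cv2.imread("pics/scene0.png")[100:330,125:445];cv2.imwrite("pics/scc.png",cv2.resize(a,None,fx=2.5,fy=2.5,interpolation=cv2.INTER_CUBIC))
```

```text
(no output)
```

View pics/topc.png

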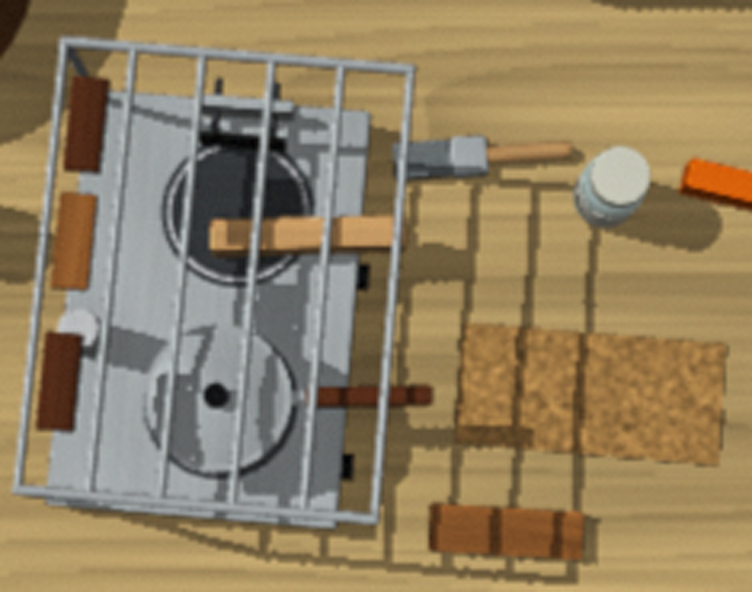

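View pics/scc.png

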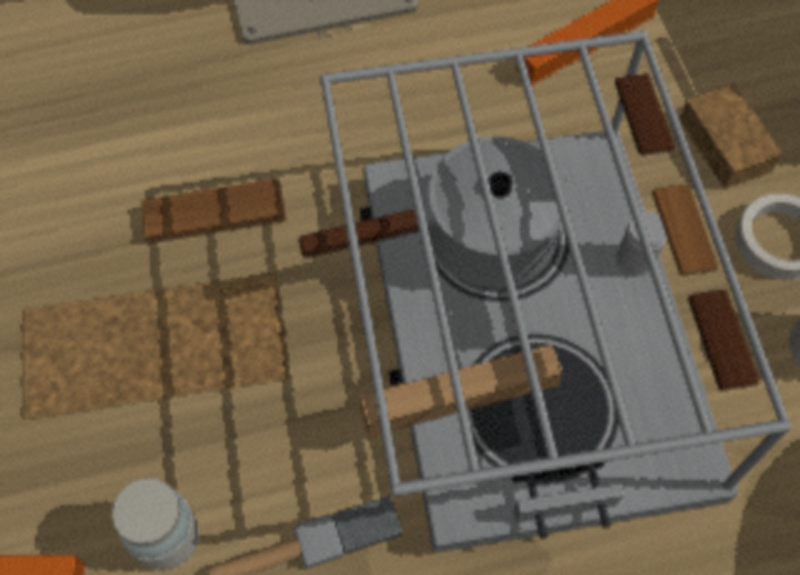

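The top crop shows:
- The tan beam runs from (210,236) to (397,232) across the dark far ring. It is the only unpainted tan bar there, so it is the target.
- The pot knob is at (215,395) and the handle end at (432,395).
- The mat corners are (466,324), (727,343), (718,465) and (457,444).
- The stop pad is at (243,138).

The scene crop agrees, with the beam from (368,410) to (556,367).

```bash
cat > h.py <<'E'
import numpy as np
CR={"top":(165,95,3.2),"scene":(125,100,2.5)}
C={n:np.load(f"pics/{n}0.npz") for n in CR}
def bp(n,u,v,z,crop=True):
    if crop: a=CR[n];u,v=a[0]+(u+.5)/a[2]-.5,a[1]+(v+.5)/a[2]-.5
    c=C[n];K,T=c["camera_matrix"],c["cam_to_world"]
    d=np.linalg.inv(K)@[u,v,1];d=T[:3,:3]@[d[0],-d[1],-d[2]];o=T[:3,3]
    return (o+d*(z-o[2])/d[2])
E
python3 - <<'E'
from h import *
def show(t,n,z,ps):
    P=np.array([bp(n,*p,z)[:2] for p in ps]);print(t,n,np.round(P*1000).tolist(),'mean',np.round(P.mean(0)*1000));return P
# order: front-far, front-near, back-near, back-far
for n,ps in(("top",[(412,68),(376,520),(17,490),(64,42)]),("scene",[(399,487),(326,78),(645,38),(783,427)])):
    P=show("rack",n,.214,ps);d=P[1]-P[0]+P[2]-P[3];print(' yaw hob',np.arctan2(d[1],d[0])-np.pi/2, 'len',np.linalg.norm(P[1]-P[0]),np.linalg.norm(P[1]-P[2]))
show("hob","top",.045,[(368,112),(338,524),(48,500)])
show("hob","scene",.045,[(434,535),(366,168),(612,133),(735,490)])
for n,ps in(("top",[(466,324),(727,343),(718,465),(457,444)]),("scene",[(284,380),(24,415),(24,309),(274,285)])):
    P=show("mat",n,.005,ps);d=P[0]-P[1]+P[3]-P[2];print(' yaw',np.arctan2(d[1],d[0]),np.linalg.norm(P[1]-P[0]),np.linalg.norm(P[1]-P[2]))
show("beam mid-ends","top",.081,[(397,232),(210,234)])
show("beam topface","scene",.081,[(375,402),(365,404),(553,350),(556,367)])
show("knob","top",.151,[(215,395)]);show("knob","scene",.151,[(500,182)])
show("handle end top","top",.123,[(432,395)]);show("handle end","scene",.113,[(303,246)])
show("handle root","top",.123,[(318,397)]);show("handle root","scene",.113,[(415,221)])
show("ring far","top",.045,[(240,212)]);show("ring far","scene",.045,[(541,407)])
show("pad top","top",.078,[(205,142),(283,142)]);
show("jar top","top",.1,[(617,175)]);show("caul","top",.02,[(435,505),(582,512),(580,558),(430,550)])
show("brush","top",.01,[(395,160),(490,155),(575,150)])
E
```

```text
rack top [[784.0, -90.0], [363.0, -54.0], [391.0, 271.0], [810.0, 236.0]] mean [587.  91.]
 yaw hob 1.4873605812472337 len 0.4223433644064853 0.32679731218218594
rack scene [[782.0, -84.0], [362.0, -50.0], [393.0, 274.0], [811.0, 236.0]] mean [587.  94.]
 yaw hob 1.484847008678413 len 0.420804971945736 0.3256680652306383
hob top [[794.0, -51.0], [362.0, -19.0], [387.0, 278.0]] mean [514.  69.]
hob scene [[786.0, -50.0], [365.0, -14.0], [388.0, 273.0], [816.0, 243.0]] mean [589. 113.]
mat top [[574.0, -155.0], [553.0, -432.0], [424.0, -419.0], [447.0, -144.0]] mean [ 500. -287.]
 yaw 1.492215298993527 0.2775424876797314 0.13016179306666717
mat scene [[579.0, -157.0], [550.0, -428.0], [425.0, -417.0], [465.0, -145.0]] mean [ 505. -287.]
 yaw 1.4469217594303478 0.2727801990173676 0.12513284390398546
beam mid-ends top [[657.0, -79.0], [656.0, 111.0]] mean [657.  16.]
beam topface scene [[656.0, -75.0], [655.0, -85.0], [646.0, 110.0], [664.0, 107.0]] mean [655.  14.]
knob top [[484.0, 98.0]] mean [484.  98.]
knob scene [[485.0, 98.0]] mean [485.  98.]
handle end top top [[486.0, -111.0]] mean [ 486. -111.]
handle end scene [[486.0, -108.0]] mean [ 486. -108.]
handle root top [[485.0, -0.0]] mean [485.  -0.]
handle root scene [[486.0, 10.0]] mean [486.  10.]
ring far top [[687.0, 83.0]] mean [687.  83.]
ring far scene [[689.0, 88.0]] mean [689.  88.]
pad top top [[752.0, 117.0], [752.0, 37.0]] mean [752.  77.]
jar top top [[711.0, -301.0]] mean [ 711. -301.]
caul top [[382.0, -120.0], [375.0, -272.0], [327.0, -269.0], [336.0, -114.0]] mean [ 355. -194.]
brush top [[751.0, -80.0], [757.0, -182.0], [762.0, -273.0]] mean [ 757. -179.]
```

```bash
cat >> h.py <<'E'
from scipy.spatial.transform import Rotation as Ro
def Rt(yaw,lean,s=1):
    e=np.array([np.cos(yaw),np.sin(yaw),0]);z=np.sin(lean)*e-np.cos(lean)*np.array([0,0,1.]);y=s*np.array([np.sin(yaw),-np.cos(yaw),0])
    return Ro.from_matrix(np.stack([np.cross(y,z),y,z],1))
def state():
    from bench import r
    s=r.read_state();print('t',round(float(s['time']),2),'p',np.round(s['ee_pos'],4),'w',round(float(s['width']),4),'g',round(float(s['grip_force']),1),'f',np.round(s['ft_force'],1),'q',np.round(s['joint_positions'],2));return s
def go(p,R0,q):  # total scaled shift in tool axes of R0
    d=R0.inv().apply(np.array(q)-np.array(p))/.2;n=np.linalg.norm(d)/.25;print('shift',np.round(d,3),'rows>=',round(n,1));return d
def turn(R0,R1):
    v=(R0.inv()*R1).as_rotvec()/np.pi;print('turn',np.round(v,4),'rows>=',round(np.linalg.norm(v)/.0477,1));return v
E
python3 - <<'E'
from h import *
s=state();R0=Ro.from_quat(s['eef_rot'])
go(s['ee_pos'],R0,[.5,-.3,.25])
for k in(1,-1): turn(R0,Rt(1.57,.698,k))
E
```

```text
t 0.1 p [ 0.2135 -0.5871  0.2405] w 0.0869 g 0.0 f [ 0.  -0.4 -0.9] q [ 1.2   0.33 -0.06  1.46  0.02  1.35 -0.09]
shift [ 1.837 -0.859 -0.046] rows>= 8.1
turn [ 0.135   0.1932 -0.3721] rows>= 9.2
turn [ 0.2118 -0.148   0.5829] rows>= 13.4
```

play_rows(
  claw=[0,0,0,0,0,0,0,0],
  delta_pos=[
    [0.2,-0.1,0],
    [0.22,-0.1,0],
    [0.22,-0.1,0],
    [0.22,-0.1,0],
    [0.22,-0.1,0],
    [0.22,-0.1,0],
    [0.22,-0.1,0],
    [0.2,-0.1,0],
  ],
  delta_rot=[
    [0,0,0],
    [0,0,0],
    [0,0,0],
    [0,0,0],
    [0,0,0],
    [0,0,0],
    [0,0,0],
    [0,0,0],
  ],
)

```text
time: 0.9
ee_pos: [0.4835, -0.3175, 0.241]
eef_rot: [0.985, 0.174, -0.0, -0.0]
ft_force: [0.9, -0.4, -0.6]
width: 0.0869
grip_force: 0.0
```

play_rows(
  claw=[0,0,0,0,0],
  delta_pos=[
    [0,0,0],
    [0,0,0],
    [0,0,0],
    [0,0,0],
    [0,0,0],
  ],
  delta_rot=[
    [0.0135,0.0193,-0.0372],
    [0.0135,0.0193,-0.0372],
    [0.0135,0.0193,-0.0372],
    [0.0135,0.0193,-0.0372],
    [0.0135,0.0193,-0.0372],
  ],
)

```text
time: 1.4
ee_pos: [0.4819, -0.3196, 0.2413]
eef_rot: [0.876, 0.447, 0.13, -0.129]
ft_force: [0.3, 0.1, 0.7]
width: 0.0869
grip_force: 0.0
```

play_rows(
  claw=[0,0,0,0,0,0],
  delta_pos=[
    [0,0,0],
    [0,0,0],
    [0,0,0],
    [0,0,0],
    [0,0,0],
    [0,0,0],
  ],
  delta_rot=[
    [0.0135,0.0193,-0.0372],
    [0.0135,0.0193,-0.0372],
    [0.0135,0.0193,-0.0372],
    [0.0135,0.0193,-0.0372],
    [0.0135,0.0193,-0.0372],
    [0,0,0],
  ],
)

```text
time: 2.0
ee_pos: [0.4818, -0.32, 0.2388]
eef_rot: [0.664, 0.664, 0.242, -0.243]
ft_force: [-1.7, -0.2, 0.0]
width: 0.0872
grip_force: 0.0
```

Run:
```python
from h import *
s=state();R0=Ro.from_quat(s['eef_rot']);print(R0.as_matrix().round(3))
turn(R0,Rt(1.57,.698))
P=[.656,-.17,.19]
go(s['ee_pos'],R0,P);go(P,R0,[.656,-.07,.072])
```

```text
t 2.0 p [ 0.4818 -0.32    0.2388] w 0.0872 g 0.0 f [-1.7 -0.2  0. ] q [ 1.07  0.63 -0.46  1.25 -0.29  1.75  0.64]
[[ 0.001  1.    -0.001]
 [ 0.764 -0.     0.645]
 [ 0.645 -0.002 -0.764]]
turn [-0.0005 -0.0008 -0.0002] rows>= 0.0
shift [0.417 0.871 0.669] rows>= 4.7
shift [0.002 0.001 0.773] rows>= 3.1
```

play_rows(
  claw=[0,0,0,0,0,0,0],
  delta_pos=[
    [0.07,0.145,0.11],
    [0.07,0.145,0.11],
    [0.07,0.145,0.11],
    [0.07,0.145,0.11],
    [0.07,0.145,0.11],
    [0.067,0.145,0.11],
    [0,0,0],
  ],
  delta_rot=[
    [0,0,0],
    [0,0,0],
    [0,0,0],
    [0,0,0],
    [0,0,0],
    [0,0,0],
    [0,0,0],
  ],
)

```text
time: 2.7
ee_pos: [0.6586, -0.164, 0.1931]
eef_rot: [0.663, 0.665, 0.241, -0.243]
ft_force: [-1.0, 0.1, -0.5]
width: 0.0869
grip_force: 0.0
```

Run:
```python
from h import *
from bench import r
import cv2
s=state();R0=Ro.from_quat(s['eef_rot'])
turn(R0,Rt(1.57,.698))
go(s['ee_pos'],R0,[.656,-.07,.072])
```

```text
t 2.7 p [ 0.6586 -0.164   0.1931] w 0.0869 g 0.0 f [-1.   0.1 -0.5] q [ 0.75  0.77 -0.51  1.15 -0.31  1.55  0.38]
turn [-0.0009 -0.0002  0.0008] rows>= 0.0
shift [-0.03  -0.011  0.766] rows>= 3.1
```

play_rows(
  claw=[0,0,0,0,0,0,0],
  delta_pos=[
    [0,0,0.15],
    [-0.01,0,0.15],
    [-0.01,0,0.15],
    [-0.01,-0.01,0.15],
    [0,0,0.1],
    [0,0,0.065],
    [0,0,0],
  ],
  delta_rot=[
    [0,0,0],
    [0,0,0],
    [0,0,0],
    [0,0,0],
    [0,0,0],
    [0,0,0],
    [0,0,0],
  ],
)

```text
time: 3.4
ee_pos: [0.6538, -0.0761, 0.0716]
eef_rot: [0.665, 0.664, 0.241, -0.242]
ft_force: [-0.2, 0.1, 1.3]
width: 0.0872
grip_force: 0.0
```

Run:
```python
from h import *
from bench import r
import cv2
s=state();R0=Ro.from_quat(s['eef_rot'])
go(s['ee_pos'],R0,[.656,-.07,.072])
a=r.camera("scene")["pixels"][130:330,230:450,::-1];b=r.camera("top")["pixels"][100:270,180:340,::-1]
a=cv2.resize(a,(440,400),interpolation=3);b=cv2.resize(b,(360,382),interpolation=3)
b=cv2.copyMakeBorder(b,0,18,0,0,0);cv2.imwrite("pics/g1.png",cv2.hconcat([a,b]))
```

```text
t 3.4 p [ 0.6538 -0.0761  0.0716] w 0.0872 g 0.0 f [-0.2  0.1  1.3] q [ 0.7   0.8  -0.53  1.38 -0.31  1.26  0.4 ]
shift [0.025 0.011 0.018] rows>= 0.1
```

View pics/g1.png

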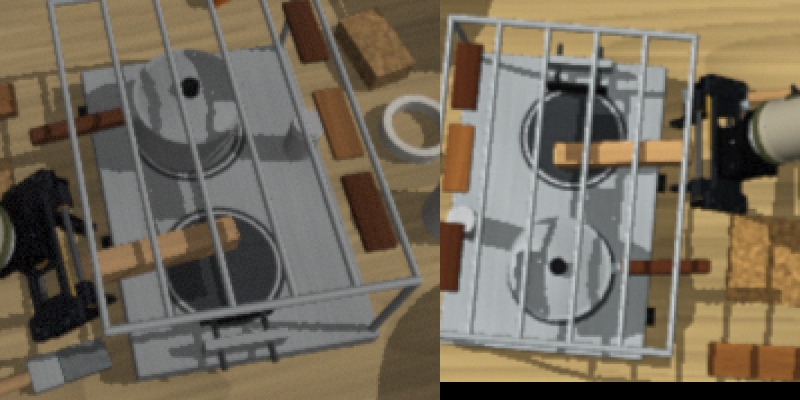

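The open fingers straddle the beam's front end, at about (95,265) in the left half and (690,152) in the right half. The gripper is clear of the rack. I close now.

play_rows(
  claw=[0,1,1,1,1,1,1,1],
  delta_pos=[
    [0.02,0.01,0.02],
    [0,0,0],
    [0,0,0],
    [0,0,0],
    [0,0,0],
    [0,0,0],
    [0,0,0],
    [0,0,0],
  ],
  delta_rot=[
    [0,0,0],
    [0,0,0],
    [0,0,0],
    [0,0,0],
    [0,0,0],
    [0,0,0],
    [0,0,0],
    [0,0,0],
  ],
  squeeze=50,
)

```text
time: 4.3
ee_pos: [0.6565, -0.0719, 0.0717]
eef_rot: [0.665, 0.664, 0.241, -0.241]
ft_force: [0.5, -0.2, -0.9]
width: 0.0387
grip_force: 0.4
```

Run:
```python
from h import *
s=state();R0=Ro.from_quat(s['eef_rot']);p=s['ee_pos']
go(p,R0,p+[0,0,.05]);go(p,R0,p+[0,-.16,0])
```

```text
t 4.3 p [ 0.6565 -0.0719  0.0717] w 0.0387 g 0.4 f [ 0.5 -0.2 -0.9] q [ 0.7   0.8  -0.53  1.38 -0.31  1.25  0.4 ]
shift [ 0.16   0.    -0.192] rows>= 1.0
shift [-0.614  0.001 -0.513] rows>= 3.2
```

play_rows(
  claw=[1,1,1,1],
  delta_pos=[
    [0,0,0],
    [0,0,0],
    [0,0,0],
    [0,0,0],
  ],
  delta_rot=[
    [0,0,0],
    [0,0,0],
    [0,0,0],
    [0,0,0],
  ],
)

```text
time: 4.7
ee_pos: [0.6566, -0.0719, 0.0718]
eef_rot: [0.665, 0.664, 0.241, -0.241]
ft_force: [0.6, -0.7, 0.3]
width: 0.0315
grip_force: 50.0
```

play_rows(
  claw=[1,1,1,1,1],
  delta_pos=[
    [0.03,0,-0.04],
    [0.03,0,-0.04],
    [0.05,0,-0.055],
    [0.05,0,-0.055],
    [0,0,0],
  ],
  delta_rot=[
    [0,0,0],
    [0,0,0],
    [0,0,0],
    [0,0,0],
    [0,0,0],
  ],
)

```text
time: 5.2
ee_pos: [0.6579, -0.0715, 0.1249]
eef_rot: [0.665, 0.665, 0.242, -0.239]
ft_force: [-0.1, 0.4, -1.5]
width: 0.0319
grip_force: 50.0
```

Run:
```python
from h import *
s=state();R0=Ro.from_quat(s['eef_rot']);p=s['ee_pos']
A=[.6565,-.23,.125];B=[.505,-.36,.125]
go(p,R0,A);go(A,R0,B);turn(R0,Rt(1.49,.698))
```

```text
t 5.2 p [ 0.6579 -0.0715  0.1249] w 0.0319 g 50.0 f [-0.1  0.4 -1.5] q [ 0.7   0.74 -0.54  1.35 -0.32  1.32  0.36]
shift [-0.608 -0.006 -0.508] rows>= 3.2
shift [-0.498 -0.757 -0.419] rows>= 4.0
turn [-0.0152  0.0008  0.0204] rows>= 0.5
```

play_rows(
  claw=[1,1,1,1,1],
  delta_pos=[
    [-0.1,0,-0.08],
    [-0.13,0,-0.11],
    [-0.14,0,-0.12],
    [-0.13,0,-0.11],
    [-0.11,0,-0.09],
  ],
  delta_rot=[
    [0,0,0],
    [0,0,0],
    [0,0,0],
    [0,0,0],
    [0,0,0],
  ],
)

```text
time: 5.7
ee_pos: [0.656, -0.2331, 0.1212]
eef_rot: [0.666, 0.664, 0.241, -0.241]
ft_force: [0.4, -0.6, -1.6]
width: 0.0317
grip_force: 50.0
```

play_rows(
  claw=[1,1,1,1,1,1,1,1],
  delta_pos=[
    [-0.07,-0.1,-0.06],
    [-0.07,-0.11,-0.06],
    [-0.07,-0.11,-0.06],
    [-0.07,-0.11,-0.06],
    [-0.07,-0.11,-0.06],
    [-0.08,-0.11,-0.06],
    [-0.07,-0.11,-0.06],
    [0,0,0],
  ],
  delta_rot=[
    [0,0,0],
    [0,0,0],
    [0,0,0],
    [0,0,0],
    [0,0,0],
    [0,0,0],
    [0,0,0],
    [0,0,0],
  ],
)

```text
time: 6.5
ee_pos: [0.5007, -0.3655, 0.1209]
eef_rot: [0.668, 0.662, 0.24, -0.24]
ft_force: [0.4, -1.5, -1.0]
width: 0.0319
grip_force: 50.0
```

Run:
```python
from h import *
from bench import r
import cv2
s=state();R0=Ro.from_quat(s['eef_rot']);p=s['ee_pos']
turn(R0,Rt(1.57,.698))
go(p,R0,[.505,-.36,.125]);go(p,R0,[.505,-.365,.036])
a=r.camera("scene")["pixels"][130:330,100:400,::-1]
cv2.imwrite("pics/g2.png",cv2.resize(a,(750,500),interpolation=3))
```

```text
t 6.5 p [ 0.5007 -0.3655  0.1209] w 0.0319 g 50.0 f [ 0.4 -1.5 -1. ] q [ 1.05  0.82 -0.42  1.19 -0.22  1.64  0.71]
turn [ 0.0006  0.0014 -0.0021] rows>= 0.1
shift [0.034 0.021 0.002] rows>= 0.2
shift [-0.269  0.023  0.328] rows>= 1.7
```

View pics/g2.png

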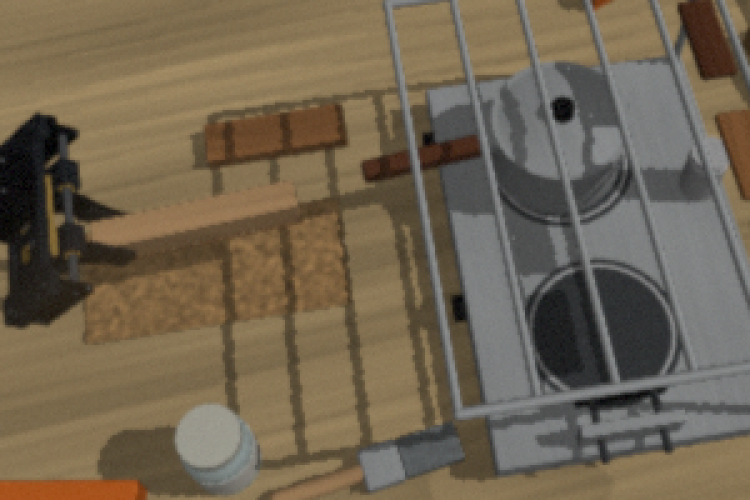

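The held beam is level, from (95,235) to (295,200), above the mat. I lower it now.

play_rows(
  claw=[1,1,1,1,1,1,1],
  delta_pos=[
    [-0.05,0.01,0.06],
    [-0.06,0.01,0.07],
    [-0.06,0,0.07],
    [-0.05,0,0.06],
    [-0.03,0,0.04],
    [-0.02,0,0.024],
    [0,0,0],
  ],
  delta_rot=[
    [0,0,0],
    [0,0,0],
    [0,0,0],
    [0,0,0],
    [0,0,0],
    [0,0,0],
    [0,0,0],
  ],
)

```text
time: 7.25
ee_pos: [0.508, -0.3607, 0.0365]
eef_rot: [0.665, 0.664, 0.241, -0.242]
ft_force: [-0.1, -0.1, -1.6]
width: 0.0316
grip_force: 50.0
```

Run:
```python
from h import *
s=state();R0=Ro.from_quat(s['eef_rot']);p=s['ee_pos']
go(p,R0,[p[0],p[1],.032])
```

```text
t 7.25 p [ 0.508  -0.3607  0.0365] w 0.0316 g 50.0 f [-0.1 -0.1 -1.6] q [ 1.03  0.92 -0.41  1.21 -0.2   1.53  0.75]
shift [-0.014  0.     0.017] rows>= 0.1
```

play_rows(
  claw=[1,1,0.4,0.2,0,0,0],
  delta_pos=[
    [-0.013,0,0.015],
    [0,0,0],
    [0,0,0],
    [0,0,0],
    [0,0,0],
    [0,0,0],
    [0,0,0],
  ],
  delta_rot=[
    [0,0,0],
    [0,0,0],
    [0,0,0],
    [0,0,0],
    [0,0,0],
    [0,0,0],
    [0,0,0],
  ],
)

```text
time: 7.95
ee_pos: [0.5082, -0.3611, 0.0336]
eef_rot: [0.665, 0.664, 0.241, -0.241]
ft_force: [0.3, -0.3, -0.4]
width: 0.0639
grip_force: 0.0
```

play_rows(
  claw=[0,0,0,0,0,0,0],
  delta_pos=[
    [0,0,0],
    [0,0,-0.05],
    [0,0,-0.15],
    [0,0,-0.2],
    [0,0,-0.2],
    [0,0,-0.2],
    [0,0,0],
  ],
  delta_rot=[
    [0,0,0],
    [0,0,0],
    [0,0,0],
    [0,0,0],
    [0,0,0],
    [0,0,0],
    [0,0,0],
  ],
)

```text
time: 8.65
ee_pos: [0.508, -0.4684, 0.1612]
eef_rot: [0.667, 0.664, 0.241, -0.237]
ft_force: [-0.1, -0.2, 0.6]
width: 0.087
grip_force: 0.0
```

Run:
```python
from h import *
from bench import r
import cv2
s=state()
R0=Ro.from_quat(s['eef_rot']);p=s['ee_pos']
for n in("scene","top"):
    c=r.camera(n);np.savez(f"pics/{n}2.npz",**c)
a=np.load("pics/scene2.npz")["pixels"][120:320,100:420,::-1]
cv2.imwrite("pics/g3.png",cv2.resize(a,(800,500),interpolation=3))
```

```text
t 8.65 p [ 0.508  -0.4684  0.1612] w 0.087 g 0.0 f [-0.1 -0.2  0.6] q [ 1.03  0.98 -0.38  0.8  -0.19  1.87  0.72]
```

View pics/g3.png

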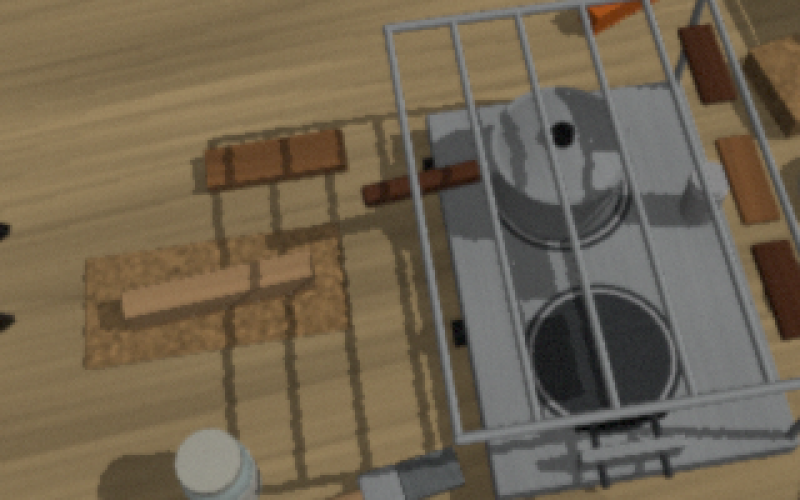

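The beam lies alone on the mat, from (122,303) to (312,262). The handle is untouched, from (365,195) to (480,172). Next is the pot.

Run:
```python
from h import *
s=state();R0=Ro.from_quat(s['eef_rot']);p=s['ee_pos']
R1=Rt(1.577,.698);turn(R0,R1)
G=np.array([.4857,-.068,.113]);A=G-.15*R1.as_matrix()[:,2];print(A)
go(p,R0,A);go(A,R1,G)
```

```text
t 8.75 p [ 0.5081 -0.4646  0.1569] w 0.0868 g 0.0 f [ 0.4  1.3 -0.5] q [ 1.03  0.98 -0.38  0.81 -0.19  1.87  0.72]
turn [ 0.002   0.001  -0.0018] rows>= 0.1
[ 0.48629805 -0.16440115  0.22791936]
shift [ 1.38  -0.112  0.688] rows>= 6.2
shift [-0.    0.    0.75] rows>= 3.0
```

play_rows(
  claw=[0,0,0,0,0,0,0,0],
  delta_pos=[
    [0.16,-0.01,0.08],
    [0.2,-0.015,0.1],
    [0.2,-0.015,0.1],
    [0.2,-0.015,0.1],
    [0.2,-0.015,0.1],
    [0.2,-0.015,0.1],
    [0.2,-0.025,0.11],
    [0,0,0],
  ],
  delta_rot=[
    [0.002,0.001,-0.002],
    [0,0,0],
    [0,0,0],
    [0,0,0],
    [0,0,0],
    [0,0,0],
    [0,0,0],
    [0,0,0],
  ],
)

```text
time: 9.55
ee_pos: [0.4833, -0.1594, 0.2268]
eef_rot: [0.659, 0.67, 0.24, -0.245]
ft_force: [0.0, -0.8, 0.9]
width: 0.0868
grip_force: 0.0
```

Run:
```python
from h import *
s=state();R0=Ro.from_quat(s['eef_rot']);p=s['ee_pos']
R1=Rt(1.577,.698);turn(R0,R1)
G=np.array([.4857,-.068,.113]);go(p,R0,G)
```

```text
t 9.55 p [ 0.4833 -0.1594  0.2268] w 0.0868 g 0.0 f [ 0.  -0.8  0.9] q [ 1.01  0.43 -0.55  1.58 -0.39  1.54  0.56]
turn [-0.0023 -0.0009  0.0024] rows>= 0.1
shift [-0.018  0.02   0.73 ] rows>= 2.9
```

play_rows(
  claw=[0,0,0,0,0,0,0],
  delta_pos=[
    [0,0.01,0.13],
    [-0.01,0.005,0.15],
    [-0.01,0.005,0.15],
    [0,0,0.15],
    [0,0,0.1],
    [0,0,0.05],
    [0,0,0],
  ],
  delta_rot=[
    [-0.002,-0.001,0.002],
    [0,0,0],
    [0,0,0],
    [0,0,0],
    [0,0,0],
    [0,0,0],
    [0,0,0],
  ],
)

```text
time: 10.25
ee_pos: [0.4871, -0.075, 0.1102]
eef_rot: [0.665, 0.664, 0.241, -0.242]
ft_force: [0.2, -0.6, 0.7]
width: 0.087
grip_force: 0.0
```

Run:
```python
from h import *
from bench import r
import cv2
s=state();R0=Ro.from_quat(s['eef_rot']);p=s['ee_pos']
R1=Rt(1.577,.698);turn(R0,R1)
G=np.array([.4857,-.068,.113]);go(p,R0,G)
a=r.camera("scene")["pixels"][130:330,230:450,::-1];b=r.camera("top")["pixels"][100:270,180:340,::-1]
a=cv2.resize(a,(440,400),interpolation=3);b=cv2.resize(b,(360,382),interpolation=3)
b=cv2.copyMakeBorder(b,0,18,0,0,0);cv2.imwrite("pics/g4.png",cv2.hconcat([a,b]))
```

```text
t 10.25 p [ 0.4871 -0.075   0.1102] w 0.087 g 0.0 f [ 0.2 -0.6  0.7] q [ 0.94  0.49 -0.58  1.8  -0.4   1.24  0.56]
turn [ 0.0007  0.0001 -0.0018] rows>= 0.0
shift [ 0.036 -0.007  0.012] rows>= 0.2
```

View pics/g4.png

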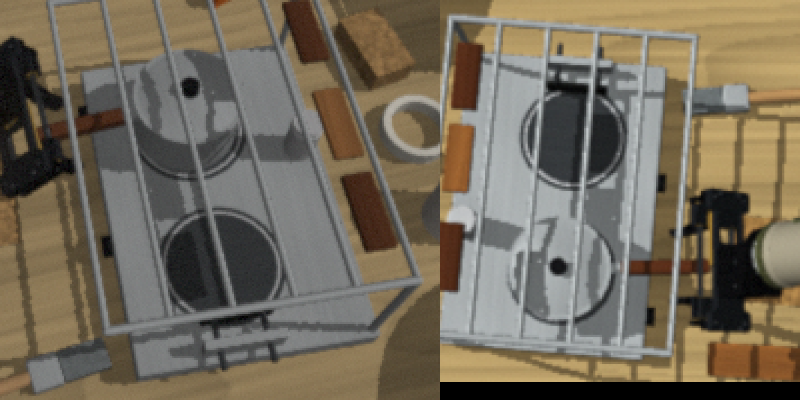

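The fingers straddle the handle, at about (45,130) left and (700,266) right, outside the rack. I close with a firm squeeze.

play_rows(
  claw=[0,1,1,1,1,1,1,1],
  delta_pos=[
    [0.034,-0.007,0.012],
    [0,0,0],
    [0,0,0],
    [0,0,0],
    [0,0,0],
    [0,0,0],
    [0,0,0],
    [0,0,0],
  ],
  delta_rot=[
    [0,0,0],
    [0,0,0],
    [0,0,0],
    [0,0,0],
    [0,0,0],
    [0,0,0],
    [0,0,0],
    [0,0,0],
  ],
  squeeze=55,
)

```text
time: 11.15
ee_pos: [0.4867, -0.0694, 0.1136]
eef_rot: [0.665, 0.664, 0.241, -0.241]
ft_force: [0.7, -0.7, -0.3]
width: 0.0386
grip_force: 0.0
```

play_rows(
  claw=[1,1,1,1,1,1,1,1],
  delta_pos=[
    [0,0,0],
    [0,0,0],
    [0,0,0],
    [0,0,0],
    [0,0,0],
    [0,0,0],
    [0,0,0],
    [0,0,0],
  ],
  delta_rot=[
    [0,0,0],
    [0,0,0],
    [0,0,0],
    [0,0,0],
    [0,0,0],
    [0,0,0],
    [0,0,0],
    [0,0,0],
  ],
)

```text
time: 11.95
ee_pos: [0.4864, -0.0694, 0.1135]
eef_rot: [0.665, 0.664, 0.241, -0.241]
ft_force: [-3.7, -0.6, 2.3]
width: 0.0195
grip_force: 54.9
```

```bash
cat >> h.py <<'E'
def knob(z=.151):
    # knob: dark blob on the pot lid, both cameras
    from bench import r
    import cv2
    out=[]
    for n in("top","scene"):
        c=r.camera(n);np.savez(f"pics/now_{n}.npz",**c)
    return
E
python3 - <<'E'
from h import *
s=state();R0=Ro.from_quat(s['eef_rot']);p=s['ee_pos']
e=np.array([.0847,.9964,0]);y=np.array([-.9964,.0847,0]);O=np.array([.589,.115,0])
pot=p+.166*np.array([np.cos(1.577),np.sin(1.577),0]);print('pot est',pot.round(3),((pot-O)@e).round(4),((pot-O)@y).round(4))
# world-vertical axis in tool frame
print('up in tool',R0.inv().apply([0,0,1]).round(3))
F=O-(.0205+.166)*e-(.06)*y;F[2]=p[2];print('target',F.round(3));go(p,R0,F)
turn(R0,Rt(1.486,.698))
E
```

```text
t 11.95 p [ 0.4864 -0.0694  0.1135] w 0.0195 g 54.9 f [-3.7 -0.6  2.3] q [ 0.94  0.47 -0.59  1.81 -0.41  1.23  0.56]
pot est [0.485 0.097 0.114] -0.0271 0.1017
up in tool [ 0.641 -0.    -0.767]
target [ 0.633 -0.076  0.114]
shift [-0.024  0.733 -0.021] rows>= 2.9
turn [-0.0173  0.0005  0.0204] rows>= 0.6
```

play_rows(
  claw=[1,1,1,1,1,1,1,1],
  delta_pos=[
    [0,0.02,0],
    [0,0.03,0],
    [0,0.04,0],
    [0,0.04,0],
    [0,0.04,0],
    [0,0.04,0],
    [0,0.04,0],
    [0,0.03,0],
  ],
  delta_rot=[
    [0,0,0],
    [-0.001,0,0.001],
    [-0.001,0,0.001],
    [-0.001,0,0.001],
    [-0.001,0,0.001],
    [-0.001,0,0.0015],
    [-0.001,0,0.0015],
    [0,0,0],
  ],
)

```text
time: 12.75
ee_pos: [0.5424, -0.0695, 0.1135]
eef_rot: [0.674, 0.655, 0.245, -0.238]
ft_force: [-7.3, 0.8, 2.3]
width: 0.0198
grip_force: 55.1
```

Run:
```python
from h import *
from bench import r
import cv2
s=state();R0=Ro.from_quat(s['eef_rot']);turn(R0,Rt(1.486,.698));print(s['torque'].round(2))
c=r.camera("top");b=c["pixels"];cv2.imwrite("pics/m1.png",b[:,:,::-1])
s=r.camera("scene")["pixels"]
# dark knob blobs
for n,im in(("top",b),("scene",s)):
    m=(im.max(2)<45).astype(np.uint8);k,l,st,ce=cv2.connectedComponentsWithStats(m)
    for i in range(1,k):
        if 15<st[i,4]<200 and st[i,2]<16 and st[i,3]<16:
            w=bp(n,*ce[i],.151,False)
            if .4<w[0]<.8 and 0<w[1]<.25: print(n,ce[i].round(1),st[i,4],w.round(3))
```

```text
t 12.75 p [ 0.5424 -0.0695  0.1135] w 0.0198 g 55.1 f [-7.3  0.8  2.3] q [ 0.86  0.56 -0.58  1.69 -0.39  1.23  0.48]
turn [-0.0117  0.0003  0.0135] rows>= 0.4
[-0.27  1.1   1.62]
top [251.  139.8] 21 [0.729 0.04  0.151]
top [232.3 198.9] 35 [0.543 0.097 0.151]
scene [331.9 194. ] 73 [0.549 0.097 0.151]
```

play_rows(
  claw=[1,1,1,1,1,1,1,1],
  delta_pos=[
    [0,0.04,0],
    [0,0.06,0],
    [0,0.07,0],
    [0,0.07,0],
    [0,0.07,0],
    [0,0.06,0],
    [0,0.05,0],
    [0,0.03,0],
  ],
  delta_rot=[
    [-0.001,0,0.001],
    [-0.002,0,0.002],
    [-0.002,0,0.002],
    [-0.002,0,0.002],
    [-0.002,0,0.002],
    [-0.002,0,0.002],
    [0,0,0.002],
    [0,0,0],
  ],
)

```text
time: 13.65
ee_pos: [0.633, -0.0752, 0.1136]
eef_rot: [0.692, 0.636, 0.251, -0.231]
ft_force: [-4.9, -0.6, 1.2]
width: 0.0194
grip_force: 55.1
```

```bash
cat > k.py <<'E'
from h import *
from bench import r
import cv2
s=state();R0=Ro.from_quat(s['eef_rot']);turn(R0,Rt(1.486,.698));print(s['torque'].round(2))
e=np.array([.0847,.9964,0]);y=np.array([-.9964,.0847,0]);O=np.array([.589,.115,0])
p=s['ee_pos']
for n in("top","scene"):
    im=r.camera(n)["pixels"]
    m=(im.max(2)<45).astype(np.uint8);k,l,st,ce=cv2.connectedComponentsWithStats(m)
    for i in range(1,k):
        if 15<st[i,4]<200 and st[i,2]<16 and st[i,3]<16:
            w=bp(n,*ce[i],.151,False)
            if .4<w[0]<.8 and 0<w[1]<.25: print(n,st[i,4],w.round(3),'hob x,y',((w-O)@e).round(4),((w-O)@y).round(4),'hdl yaw',np.arctan2(*(w-p)[1::-1]).round(3))
print(np.arctan2(-R0.as_matrix()[0,1],R0.as_matrix()[1,1])+np.pi)
E
python3 k.py
```

```text
t 13.65 p [ 0.633  -0.0752  0.1136] w 0.0194 g 55.1 f [-4.9 -0.6  1.2] q [ 0.75  0.69 -0.54  1.48 -0.37  1.23  0.36]
turn [-0.0001  0.0005  0.0004] rows>= 0.0
[-0.45  1.07  1.56]
top 21 [0.729 0.04  0.151] hob x,y -0.0626 -0.146 hdl yaw 0.876
top 34 [0.681 0.025 0.151] hob x,y -0.082 -0.0995 hdl yaw 1.122
top 37 [0.643 0.092 0.151] hob x,y -0.0187 -0.0556 hdl yaw 1.512
top 23 [0.519 0.054 0.151] hob x,y -0.0665 0.065 hdl yaw 2.295
scene 45 [0.582 0.039 0.151] hob x,y -0.0764 0.0004 hdl yaw 1.99
scene 84 [0.647 0.091 0.151] hob x,y -0.0186 -0.0597 hdl yaw 1.488
scene 35 [0.757 0.05  0.151] hob x,y -0.0507 -0.1727 hdl yaw 0.791
1.4871023632444156
```

play_rows(
  claw=[1,1,1,1,1,1,1,1],
  delta_pos=[
    [0,0.015,0],
    [0,0.015,0],
    [0,0.015,0],
    [0,0.015,0],
    [0,0.015,0],
    [0,0.015,0],
    [0,0.01,0],
    [0,0.01,0],
  ],
  delta_rot=[
    [0,0,0],
    [0,0,0],
    [0,0,0],
    [0,0,0],
    [0,0,0],
    [0,0,0],
    [0,0,0],
    [0,0,0],
  ],
)

```text
time: 14.55
ee_pos: [0.6546, -0.077, 0.1138]
eef_rot: [0.692, 0.636, 0.251, -0.231]
ft_force: [-2.2, -0.3, -2.5]
width: 0.0198
grip_force: 55.0
```

play_rows(
  claw=[1,1,1],
  delta_pos=[
    [0,0.01,0],
    [0,0.01,0],
    [0,0.01,0],
  ],
  delta_rot=[
    [0,0,0],
    [0,0,0],
    [0,0,0],
  ],
)

```text
time: 14.85
ee_pos: [0.6606, -0.0775, 0.1138]
eef_rot: [0.692, 0.636, 0.251, -0.231]
ft_force: [-2.8, 0.3, -1.4]
width: 0.0199
grip_force: 55.0
```

play_rows(
  claw=[1,1,1],
  delta_pos=[
    [0,0.01,0],
    [0,0.01,0],
    [0,0.01,0],
  ],
  delta_rot=[
    [0,0,0],
    [0,0,0],
    [0,0,0],
  ],
)

```text
time: 15.15
ee_pos: [0.6666, -0.0781, 0.1139]
eef_rot: [0.692, 0.636, 0.251, -0.231]
ft_force: [-3.1, 0.0, -1.6]
width: 0.0197
grip_force: 55.0
```

```bash
python3 k.py
```

```text
t 15.15 p [ 0.6666 -0.0781  0.1139] w 0.0197 g 55.0 f [-3.1  0.  -1.6] q [ 0.71  0.74 -0.53  1.38 -0.35  1.26  0.33]
turn [-0.      0.0005  0.0005] rows>= 0.0
[-1.    0.62  1.07]
top 37 [0.677 0.089 0.151] hob x,y -0.0188 -0.0895 hdl yaw 1.511
top 25 [0.518 0.054 0.151] hob x,y -0.0666 0.0657 hdl yaw 2.415
scene 47 [0.582 0.039 0.151] hob x,y -0.0764 0.0004 hdl yaw 2.196
scene 83 [0.68  0.088 0.151] hob x,y -0.0191 -0.0929 hdl yaw 1.49
1.4871646699026155
```

play_rows(
  claw=[1,1],
  delta_pos=[
    [0,0.01,0],
    [0,0.01,0],
  ],
  delta_rot=[
    [0,0,0],
    [0,0,0],
  ],
)

```text
time: 15.45
ee_pos: [0.6705, -0.0784, 0.1139]
eef_rot: [0.692, 0.636, 0.251, -0.231]
ft_force: [-2.5, -0.8, -2.3]
width: 0.0194
grip_force: 55.0
```

play_rows(
  claw=[1,1],
  delta_pos=[
    [0,0.01,0],
    [0,0.01,0],
  ],
  delta_rot=[
    [0,0,0],
    [0,0,0],
  ],
)

```text
time: 15.65
ee_pos: [0.6738, -0.079, 0.1137]
eef_rot: [0.692, 0.637, 0.251, -0.231]
ft_force: [-9.2, -2.6, 2.2]
width: 0.0196
grip_force: 55.3
```

Force rose from 2.5 to 9 N, so this is contact. I press slightly more and hold.

play_rows(
  claw=[1,1,1],
  delta_pos=[
    [0,0.004,0],
    [0,0,0],
    [0,0,0],
  ],
  delta_rot=[
    [0,0,0],
    [0,0,0],
    [0,0,0],
  ],
)

```text
time: 15.95
ee_pos: [0.6743, -0.0792, 0.1137]
eef_rot: [0.692, 0.637, 0.251, -0.231]
ft_force: [-8.4, -3.1, 1.9]
width: 0.0197
grip_force: 55.4
```

```bash
python3 k.py
```

```text
t 15.95 p [ 0.6743 -0.0792  0.1137] w 0.0197 g 55.4 f [-8.4 -3.1  1.9] q [ 0.7   0.76 -0.53  1.35 -0.34  1.27  0.32]
turn [-0.0007  0.0007  0.0004] rows>= 0.0
[-1.03  1.52  2.27]
top 37 [0.682 0.087 0.151] hob x,y -0.0204 -0.0947 hdl yaw 1.527
top 24 [0.518 0.055 0.151] hob x,y -0.0662 0.0653 hdl yaw 2.433
scene 45 [0.583 0.039 0.151] hob x,y -0.0762 0.0 hdl yaw 2.231
scene 17 [0.704 0.23  0.151] hob x,y 0.1239 -0.1051 hdl yaw 1.474
scene 89 [0.685 0.087 0.151] hob x,y -0.0194 -0.0979 hdl yaw 1.507
1.4884606687163167
```

play_rows(
  claw=[1,1,1],
  delta_pos=[
    [0,0.005,0],
    [0,0,0],
    [0,0,0],
  ],
  delta_rot=[
    [-0.002,0,0.0025],
    [-0.002,0,0.0025],
    [0,0,0],
  ],
)

```text
time: 16.35
ee_pos: [0.6745, -0.0792, 0.1137]
eef_rot: [0.698, 0.63, 0.252, -0.229]
ft_force: [-12.5, -3.0, 4.0]
width: 0.0199
grip_force: 56.8
```

```bash
python3 k.py
```

```text
t 16.35 p [ 0.6745 -0.0792  0.1137] w 0.0199 g 56.8 f [-12.5  -3.    4. ] q [ 0.7   0.75 -0.53  1.36 -0.35  1.26  0.31]
turn [ 0.0028  0.0007 -0.0045] rows>= 0.1
[-0.87  2.18  3.35]
top 37 [0.682 0.087 0.151] hob x,y -0.0204 -0.0947 hdl yaw 1.528
top 23 [0.519 0.055 0.151] hob x,y -0.0657 0.0651 hdl yaw 2.43
scene 47 [0.582 0.039 0.151] hob x,y -0.0763 0.0004 hdl yaw 2.234
scene 86 [0.685 0.087 0.151] hob x,y -0.0198 -0.0981 hdl yaw 1.507
1.4695943918397731
```

Now at 12.5 N, well short of the 30 N ramming limit. I hold a few rows and then let go.

play_rows(
  claw=[1,1,1,1],
  delta_pos=[
    [0,0,0],
    [0,0,0],
    [0,0,0],
    [0,0,0],
  ],
  delta_rot=[
    [0,0,0],
    [0,0,0],
    [0,0,0],
    [0,0,0],
  ],
)

```text
time: 16.85
ee_pos: [0.6745, -0.0793, 0.1137]
eef_rot: [0.698, 0.63, 0.252, -0.229]
ft_force: [-12.1, -3.8, 3.8]
width: 0.0198
grip_force: 56.7
```

play_rows(
  claw=[0.5,0.4,0.3,0.2,0.1,0,0,0],
  delta_pos=[
    [0,0,0],
    [0,0,0],
    [0,0,0],
    [0,0,0],
    [0,0,0],
    [0,0,0],
    [0,0,0],
    [0,0,0],
  ],
  delta_rot=[
    [0,0,0],
    [0,0,0],
    [0,0,0],
    [0,0,0],
    [0,0,0],
    [0,0,0],
    [0,0,0],
    [0,0,0],
  ],
)

```text
time: 17.65
ee_pos: [0.6762, -0.0788, 0.1139]
eef_rot: [0.698, 0.629, 0.254, -0.228]
ft_force: [-0.3, 0.4, 0.1]
width: 0.0757
grip_force: 0.0
```

```bash
python3 k.py
```

```text
t 17.65 p [ 0.6762 -0.0788  0.1139] w 0.0757 g 0.0 f [-0.3  0.4  0.1] q [ 0.7   0.75 -0.53  1.36 -0.35  1.25  0.31]
turn [ 0.0039  0.0005 -0.0045] rows>= 0.1
[-0.78  0.06 -0.01]
top 36 [0.682 0.086 0.151] hob x,y -0.0205 -0.0949 hdl yaw 1.537
top 24 [0.518 0.055 0.151] hob x,y -0.0662 0.0653 hdl yaw 2.44
scene 46 [0.583 0.039 0.151] hob x,y -0.0763 -0.0 hdl yaw 2.243
scene 86 [0.685 0.087 0.151] hob x,y -0.0198 -0.0981 hdl yaw 1.517
1.46710153824435
```

play_rows(
  claw=[0,0,0,0,0,0,0],
  delta_pos=[
    [0,0,-0.03],
    [0,0,-0.1],
    [0,0,-0.2],
    [0,0,-0.2],
    [0,0,-0.2],
    [0,0,-0.1],
    [0,0,0],
  ],
  delta_rot=[
    [0,0,0],
    [0,0,0],
    [0,0,0],
    [0,0,0],
    [0,0,0],
    [0,0,0],
    [0,0,0],
  ],
)

```text
time: 18.45
ee_pos: [0.6657, -0.188, 0.2439]
eef_rot: [0.699, 0.629, 0.254, -0.226]
ft_force: [0.4, -0.8, -0.6]
width: 0.0869
grip_force: 0.0
```

```bash
python3 k.py
python3 - <<'E'
from bench import r
import cv2
a=r.camera("scene")["pixels"][110:330,110:450,::-1];b=r.camera("top")["pixels"][95:275,170:400,::-1]
a=cv2.resize(a,(430,278),interpolation=3);b=cv2.resize(b,(355,278),interpolation=3)
cv2.imwrite("pics/end.png",cv2.hconcat([a,b]))
E
```

```text
t 18.45 p [ 0.6657 -0.188   0.2439] w 0.0869 g 0.0 f [ 0.4 -0.8 -0.6] q [ 0.78  0.72 -0.5   1.11 -0.35  1.57  0.29]
turn [ 0.0057  0.0014 -0.0046] rows>= 0.2
[-0.77  0.02  0.05]
top 36 [0.682 0.086 0.151] hob x,y -0.0205 -0.0949 hdl yaw 1.512
top 22 [0.519 0.055 0.151] hob x,y -0.0655 0.0648 hdl yaw 2.114
scene 51 [0.582 0.039 0.151] hob x,y -0.0768 0.0003 hdl yaw 1.924
scene 17 [0.709 0.229 0.151] hob x,y 0.1237 -0.11 hdl yaw 1.467
scene 84 [0.685 0.087 0.151] hob x,y -0.02 -0.098 hdl yaw 1.501
1.46331759671319
```

View pics/end.png

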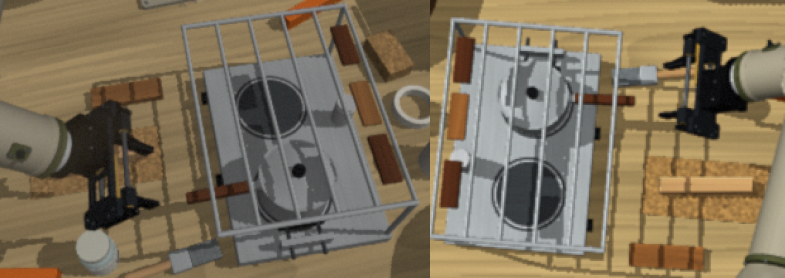

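The pot stands on the far ring against the pad, knob at (298,170) left and (532,93) right. It is released, the beam is on the mat, and the gripper is clear. A quick check of the handle yaw, then hand in.

Run:
```python
from h import *
k=bp("top",236.1,155.2,.151,False);e=bp("top",302.2,159.1,.123,False);k2=bp("scene",110+298/1.265,110+170/1.264,.151,False);e2=bp("scene",110+188/1.265,110+197/1.264,.113,False)
for a,b in((k,e),(k2,e2)):d=a-b;print(a.round(3),b.round(3),np.arctan2(d[1],d[0]).round(3),np.linalg.norm(d[:2]).round(3),'hob 1.486')
```

```text
[0.68  0.086 0.151] [ 0.674 -0.121  0.123] 1.541 0.207 hob 1.486
[0.685 0.087 0.151] [ 0.672 -0.117  0.113] 1.507 0.204 hob 1.486
```

```bash
python3 -c "
from bench import r
print(r.close_job())"
```

```text
the job is handed in; nothing more can be done
None
```

I've handed the job in (no verdict came back): the beam lies on the cork mat, and the pot was slid to the stop, held there at about 12 N measured at the wrist, and let go on the far ring with its handle about 0.02–0.055 rad off square (limit 0.12).

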